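# Gauge a mandrel pin in the ring tower

## Task

Take the blue-banded pin out of its holder and pass it upright, banded end up, down through the tower's rings, which get smaller and smaller, until a ring stops it. Feel your way and never force it or let it drop; leave it standing free on the ring that stopped it, and do not disturb the green-banded pin, the cup or the tape roll.

Things in the scene. Friction and masses are not known exactly. Their poses are not given: they have to be found in the camera images.
- pin_blue: Aluminium pin, 26 mm diameter, 160 mm long, plain round, upright in its holder; blue band 85 to 97 mm above the bottom and a blue disc on its top face; about 0.1 to 0.2 kg. Origin at the centre of its bottom face, z up along the pin. Its bottom edge has a 2.5 mm chamfer.
- pin_green: Bystander: a thicker look-alike, 34 mm diameter, 160 mm long, green band and green top disc, upright in its own holder. Origin at the centre of its bottom face. The two pins' places are swapped at random.
- holder_blue: Fixed round plywood holder of the blue pin, 64 mm diameter, 30 mm high, with a 30 mm wide blind hole whose floor is 8 mm above the bench; origin at the centre of its underside. The pin stands about 22 mm deep in it.
- gauge: Ring tower, fixed on the bench: plywood base 130 x 150 x 12 mm, origin at the centre of its underside, z up, two steel posts at y = -55 and +55 mm, 122 mm high. Four level rings lie one below another: white, yellow, orange, red. The blue pin passes three; red stops it. All rigid and locked: 30 N between pin and tower, in any direction, is too much; so is letting the pin fall (over 0.2 m/s).
- axis (a point): Point on the tower's axis at the centre of the top of the white (uppermost) ring, 122 mm above the bench. White ring: bore 50 mm, from 114 to 122 mm above the bench. Yellow ring: bore 42 mm, from 92 to 100 mm. Both are fixed to the posts, centred on the tower axis.
- low (a point): Point on the tower's axis 78 mm above the bench, level with the top of the orange ring but NOT its measured centre. Orange (bore 30 mm, 70 to 78 mm high) and red ring (bore 16 mm, top face anywhere 30 to 54 mm high) share a cage, locked up to 5 mm off the axis along the tower's x and also along its y, new each time. Offset and red height are unmeasured: find them by feel or eye.
- cup: Bystander: loose white plastic cup, 68 mm wide at the rim, 50 mm high; origin at the centre of its underside.
- tape: Bystander: loose blue tape roll lying flat, 90 mm outside diameter, 25 mm high; origin at the centre of its underside.
There are look-alikes about, which are no part of the job. Leave any pink or turquoise look-alike of the holder_blue alone. What is shaped like the pin_blue but red is not meant.

How it is judged (in metres and radians):
On the way, in this order (a step that is already met when the one before it is completed fails the run):
1. the blue pin is lifted clear of its holder (z of pin_blue in the frame of holder_blue above 0.045 m), for 0.1 s.
2. its lower end is through the white and yellow rings (horizontal distance between pin_blue and axis below 0.018 m and z of pin_blue in the frame of gauge below 0.09 m), for 0.1 s.
3. its lower end is through the orange ring (horizontal distance between pin_blue and axis below 0.0115 m and z of pin_blue in the frame of gauge below 0.067 m), for 0.1 s.
At the end, for the whole second after the job is handed in: The blue pin stands still, released and upright (0.12 rad), through the white, yellow and orange rings, its weight on the tower: bottom 26 to 56.5 mm above the tower's underside, within 11.5 mm of its axis. The green pin still stands (0.1 rad) (horizontal distance between pin_blue and axis below 0.0115 m and z of pin_blue in the frame of gauge between 0.026 and 0.0565 m and angle between pin_blue's own z axis and vertical below 0.12 rad and linear speed of pin_blue below 0.01 m/s and contact force between pin_blue and gauge above 0.3 N and angle between pin_green's own z axis and vertical below 0.1 rad); the robot touches nothing.
It fails at once if the blue pin is pressed on the tower with more than 30 N (contact force between pin_blue and gauge above 30 N).
It fails at once if the blue pin is let fall inside the tower, faster than 0.2 m/s (horizontal distance between pin_blue and axis below 0.018 m and z of pin_blue in the frame of gauge below 0.112 m and linear speed of pin_blue above 0.2 m/s).
It fails at once if the green pin is moved more than 15 mm (distance of pin_green from where it was at the start of the episode above 0.015 m).
It fails at once if the cup is moved more than 20 mm (distance of cup from where it was at the start of the episode above 0.02 m).
It fails at once if the tape roll is moved more than 20 mm (distance of tape from where it was at the start of the episode above 0.02 m).
It also fails if it takes over 67 s, if anything falls off the work surface, if the arm or the gripper's body presses on something with over 40 N, if the wrist force passes 120 N, or if a joint passes its speed limit or range.

## Robot

A 6-joint arm with a two-finger parallel gripper is mounted at the origin on the work surface. World frame = base frame: x ahead of the robot, y to its left, z up, the work surface at z = 0. Lengths are in m, angles in degrees, forces in N, time in s.
With the tool pointing down it reaches from about 0.4 to 0.825 m from the base axis. Payload 7 kg.
Tool frame: the origin (TCP) lies at the very end of the fingers, on their centre line; the grasp point (between the pads) lies 19 mm behind it; z points along the fingers, y is the line along which they close (so a half turn about z gives the same grasp; the last joint's range is limited). The gripper opens to 88 mm and grips with 3 to 60 N. Pads are 19 mm wide; open, the fingers measure 130 mm over their backs; the gripper's body (78 mm by 193 mm) begins 47 mm behind the grasp point.
Start: joints at [93.111, 20.546, 0.682, 0, -70.136, -16.507], TCP at [0.156, 0.657, 0.227] pointing down, gripper open.
Joint ranges: [-176.03, 176.03], [-82.01, 121.73], [-58.28, 71.71], [-173.87, 95.51], [-174.79, -0.11], [-173.66, 173.66]. Speed limits (degrees/s): [136.94, 136.94, 172.46, 180, 180, 180].

## Interface

Orientations are given as [roll, pitch, yaw] about the fixed x, y, z axes, in that order (R = Rz(yaw) Ry(pitch) Rx(roll)).
In Python, from plant import ctrl gives the robot as it stands.
- The arm moves only by the tool carry_out, never from a script. Its argument "deltas" is a list that holds one entry, the list of rows, each a list of 5 numbers: the shift along the tool's x, y, z scaled (see below), then the turn about the tool's z scaled (see below), then the opening, from -1 (shut) to 1 (fully open). A call has 1 to 5 rows; each row is the pose to reach, as a shift and turn from the pose commanded when the call began, along the tool's axes at that moment, turning the shorter way round; what a row does not reach only later rows make up. The controller multiplies each number of a shift by 20 cm and each number of a turn by 2 pi rad. A row lasts 1/10 s, in which the tool goes at most 50 mm and 8.59 degrees, less where a joint would pass 70% of its speed; a pose out of reach is approached as far as the arm can. A call with a number of a shift or a turn outside -1 to 1 is refused whole. A call with a gripper value outside its range is refused whole. The fingers move at their own pace and stop on an object; the grip force is fixed at half the most. Time passes only in rows, so rows that repeat a pose let the fingers close. It gives the time, the measured TCP pose, the force, the opening and the grip force at its end, in the units of the state.
- ctrl.get_obs(): the state, without advancing time (a new reading comes with each control period).
- ctrl.snapshot(name): name is "side" or "top" or "wrist"; returns a dict with "color" (384x512x3 uint8, red, green, blue), "camera_matrix" (3x3 intrinsics, pixels), "k1" (the pictures are not rectified: a ray, as slopes to the right and down, at radius r is drawn at 1 + k1 r^2 times it, then the intrinsics apply), "R" (3x3) and "t" (3): a world point X has camera coordinates R X + t. Camera axes: x right, y down, z forward; pixel columns grow to the right and rows downward; lengths in m; the calibration is good to about 2 mm. A picture is of the moment at which its call begins. There is no depth.
- ctrl.close_job(): hands the job in; it is judged then, once.
Trained networks look in a picture, given as the dict that the camera call returned (one of the last four; its "shot" number tells which), for a name from the list of things; names that differ only in an ending like _2 or _b are one class to them, and where a whole thing is asked for, a point or a joint stands for the part that bears it (a point fixed in the world has none). Each returns a list of dicts, best first, with "p" (0 to 1); they miss things now and then, are a little off and sometimes report something else, mostly with a low value. They report only what shows in the picture. A call takes as long as a camera call. They do not tell look-alikes from the thing itself.
- ctrl.search_frame(picture, name): "centre" ([column, row] in pixels, amid what is visible of it).
- ctrl.silhouettes(picture, name): "mask" (384x512 bool, what is visible of it) and "centre" ([column, row] in pixels, amid what is visible of it).
- ctrl.spot_point(picture, name): "centre" ([column, row] in pixels: a listed point, or the origin of a listed thing).
The state is a dict: "clock": time; "joint_pos": joint angles; "qvel": joint speeds; "tau": joint torques, N m; "tool_pos": TCP position; "orientation": TCP orientation; "force": force on the tool from outside, world axes, zero at the start; "moment": the same for the moment, N m; "opening": finger opening in m; "gripper_force": force on a finger pad.
Only numpy, scipy, OpenCV 4.12 (cv2) and the standard library are available. Lean on these libraries where they do the work, as an engineer would, in place of code of your own. Each camera call takes 0.05 s, during which the arm holds its last target. There are 200 camera calls.

## Working session

There is one attempt and no reset: what is moved stays moved. The work goes in short steps, Python scripts to look and compute and a tool call to move; the robot and the scene stay as the last step left them, time stands still between calls to the robot, and variables do not carry over. Pictures are saved under pics/ and viewed, at most 10 in all, crops included, and the job is handed in when it is done.

Besides the shell and the picture viewer there is one more tool, called after ">>>" as name(argument=value, ...), one argument or row to a line, values as JSON. carry_out: Moves the arm, as the interface text tells. Its arguments: {"type":"object","properties":{"deltas":{"type":"array"}},"required":["deltas"]}

```bash
mkdir -p pics; ls; cat > h.py <<'E'
import numpy as np, cv2
from plant import ctrl
def ray(s,px):
    K=np.array(s["camera_matrix"]);k1=s["k1"]
    d=np.array([(px[0]-K[0,2])/K[0,0],(px[1]-K[1,2])/K[1,1]]);u=d.copy()
    for _ in range(20):u=d/(1+k1*(u@u))
    R=np.array(s["R"]);t=np.array(s["t"])
    return -R.T@t, R.T@np.array([u[0],u[1],1])
def at_z(s,px,z):
    o,d=ray(s,px);return o+d*(z-o[2])/d[2]
def proj(s,X):
    c=np.array(s["R"])@np.array(X)+np.array(s["t"]);u=c[:2]/c[2];u=u*(1+s["k1"]*(u@u));K=np.array(s["camera_matrix"])
    return np.array([K[0,0]*u[0]+K[0,2],K[1,1]*u[1]+K[1,2]])
def save(s,n):cv2.imwrite("pics/"+n,cv2.cvtColor(s["color"],cv2.COLOR_RGB2BGR))
E
python3 - <<'E'
from h import *
np.set_printoptions(precision=4,suppress=True)
o=ctrl.get_obs();print(o)
for n in ["top","side"]:
    s=ctrl.snapshot(n);save(s,n+"1.png");print(n,-np.array(s["R"]).T@np.array(s["t"]),np.array(s["R"])[2])
    for k,z in [("pin_blue",0.008),("pin_green",.008),("holder_blue",0),("gauge",0),("axis",.122),("low",.078),("cup",0),("tape",0)]:
        for r in ctrl.spot_point(s,k)[:4]:print(k,round(r["p"],2),np.round(r["centre"],1),at_z(s,r["centre"],z))
E
```

```text
pics
{'clock': 0.0, 'joint_pos': array([ 93.1099,  20.5891,   0.6338,  -0.0206, -70.1371, -16.5065]), 'qvel': array([-0.0014, -0.0415,  0.0697, -0.021 ,  0.0381, -0.0086]), 'tau': array([  0.0015, -58.2717,  29.3052,   6.9972,   0.0068,  -0.0001]), 'tool_pos': array([0.1563, 0.6561, 0.2256]), 'orientation': array([179.906 ,  -0.0077, -13.4036]), 'force': array([-0.0141, -0.0679,  0.221 ]), 'moment': array([ 0.0249, -0.0221, -0.0459]), 'gripper_force': 0.0, 'opening': 0.08795085281958546}
top [0.4812 0.0631 0.8648] [ 0.12   -0.0409 -0.9919]
pin_blue 0.97 [141.9 126.2] [0.7203 0.2652 0.008 ]
pin_blue 0.92 [175.3 173.3] [0.6187 0.1883 0.008 ]
pin_green 0.82 [159.9 231.1] [0.4958 0.216  0.008 ]
holder_blue 0.95 [180.2 123.4] [0.7305 0.1836 0.    ]
holder_blue 0.92 [173.2 172.8] [0.621  0.1941 0.    ]
holder_blue 0.62 [128. 172.] [0.6206 0.2916 0.    ]
gauge 0.74 [357.6 179.2] [ 0.6165 -0.2067  0.    ]
axis 0.59 [371.  167.5] [ 0.6205 -0.1953  0.122 ]
low 0.65 [367.  174.1] [ 0.6151 -0.202   0.078 ]
cup 0.94 [231.9 252.5] [0.4542 0.0646 0.    ]
tape 0.88 [237.3 135.6] [0.7061 0.0584 0.    ]
side [ 0.5567 -0.5891  0.8166] [ 0.0035  0.6727 -0.7399]
pin_blue 0.83 [305.8 151.3] [0.7149 0.2662 0.008 ]
pin_blue 0.62 [274.5 172.2] [0.6213 0.1878 0.008 ]
pin_green 0.82 [223.3 166.1] [0.4826 0.2169 0.008 ]
pin_green 0.25 [311.1 217. ] [0.7019 0.032  0.008 ]
pin_green 0.16 [274.9 176.1] [0.6215 0.1733 0.008 ]
holder_blue 0.8 [312.6 173.8] [0.725  0.1853 0.    ]
holder_blue 0.61 [271.8 148.2] [ 0.6201  0.2916 -0.    ]
gauge 0.95 [281.7 306.4] [ 0.614  -0.1976  0.    ]
axis 0.67 [281.9 278.1] [ 0.6097 -0.1983  0.122 ]
low 0.74 [280.7 290.4] [ 0.6089 -0.2008  0.078 ]
cup 0.84 [210.4 214.8] [0.4534 0.0548 0.    ]
tape 0.77 [310.5 216. ] [0.7022 0.0413 0.    ]
tape 0.46 [208.9 214.9] [0.4496 0.0547 0.    ]
```

```bash
python3 -c "
import cv2
for n in ['top1','side1']:
    i=cv2.imread('pics/%s.png'%n);cv2.imwrite('pics/%s_b.png'%n,cv2.resize(i,(800,600),interpolation=2))"
```

```text
(no output)
```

View pics/top1.png

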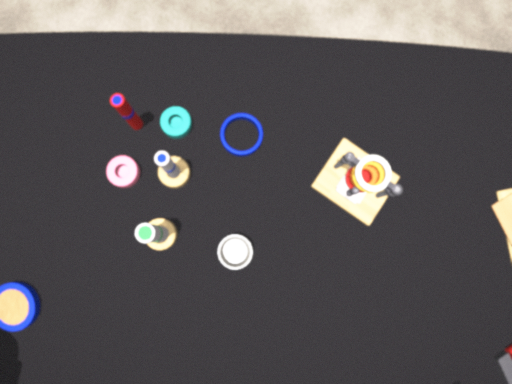

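View pics/side1.png

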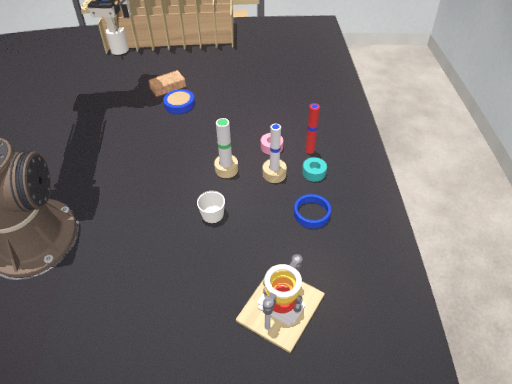

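The blue pin's top is at (162,158) with its holder at (173,172). The green pin is at (146,232), and the tower is at (357,180) in the top view. I'll move above the blue pin.

>>> carry_out(
  deltas=[
    [[0.93,0.58,-0.1,0,1],[0.93,0.58,-0.1,0,1],[0.93,0.58,-0.1,0,1],[0.93,0.58,-0.1,0,1],[0.93,0.58,-0.1,0,1]],
  ],
)

```text
clock: 1.4
tool_pos: [0.3126, 0.498, 0.2476]
orientation: [-179.9, -0.0, -13.5]
force: [1.1, -0.1, 0.5]
opening: 0.0872
gripper_force: 0.0
```

>>> carry_out(
  deltas=[
    [[0.93,0.58,-0.05,0,1],[0.93,0.58,-0.05,0,1],[0.93,0.58,-0.05,0,1],[0.93,0.58,-0.05,0,1],[0.93,0.58,-0.05,0,1]],
  ],
)

```text
clock: 1.9
tool_pos: [0.4666, 0.3422, 0.2569]
orientation: [-180.0, -0.0, -13.5]
force: [-0.3, 1.2, 0.2]
opening: 0.0877
gripper_force: 0.0
```

>>> carry_out(
  deltas=[
    [[0.93,0.58,0,0,1],[0.93,0.58,0,0,1],[0.93,0.58,0,0,1],[0.93,0.58,0,0,1],[0.93,0.58,0,0,1]],
  ],
)

```text
clock: 2.4
tool_pos: [0.6209, 0.1859, 0.256]
orientation: [180.0, 0.0, -13.5]
force: [-0.5, 0.3, -0.0]
opening: 0.0876
gripper_force: 0.0
```

```bash
python3 - <<'E'
from h import *
np.set_printoptions(precision=4,suppress=True)
o=ctrl.get_obs();print(o["tool_pos"],o["orientation"],o["joint_pos"],o["force"])
s=ctrl.snapshot("wrist");save(s,"w1.png");print(-np.array(s["R"]).T@np.array(s["t"]),s["R"])
for k,z in [("pin_blue",0.008),("pin_green",.008),("holder_blue",0)]:
    for r in ctrl.spot_point(s,k)[:4]:print(k,round(r["p"],2),np.round(r["centre"],1),at_z(s,r["centre"],z))
    for r in ctrl.silhouettes(s,k)[:4]:print(k,"sil",round(r["p"],2),np.round(r["centre"],1),at_z(s,r["centre"],.168),r["mask"].sum())
E
```

```text
[0.6209 0.1859 0.256 ] [179.9541   0.0014 -13.5444] [ 33.8984  17.1287  -0.417    0.0315 -72.489   42.5478] [-0.4937  0.2746 -0.0448]
[0.6858 0.1714 0.4153] [[-0.2326 -0.9726  0.0011]
 [-0.9419  0.2256  0.2488]
 [-0.2422  0.0568 -0.9686]]
pin_blue 0.62 [176.2 107.4] [0.7255 0.2725 0.008 ]
pin_blue 0.59 [253.6 168.9] [0.6179 0.1895 0.008 ]
pin_blue sil 0.66 [253.9 189.4] [0.6267 0.1864 0.168 ] 1126
pin_blue sil 0.56 [143.4 104.2] [0.7189 0.2586 0.168 ] 1739
pin_green 0.66 [256.8 252.4] [0.4896 0.2153 0.008 ]
pin_green sil 0.9 [258.1 279.8] [0.5381 0.2035 0.168 ] 569
pin_green sil 0.24 [493.7 108.2] [ 0.6484 -0.0286  0.168 ] 4001
holder_blue 0.96 [235.9  86.5] [0.7334 0.1867 0.    ]
holder_blue 0.82 [185.2 182.9] [0.6199 0.2934 0.    ]
holder_blue 0.59 [248.  165.4] [0.6235 0.1966 0.    ]
holder_blue sil 0.95 [249.1 159.2] [0.6537 0.1842 0.168 ] 1067
holder_blue sil 0.87 [234.1  85.7] [0.7151 0.1818 0.168 ] 2022
holder_blue sil 0.56 [181.7 186.5] [0.6441 0.248  0.168 ] 1786
```

View pics/w1.png

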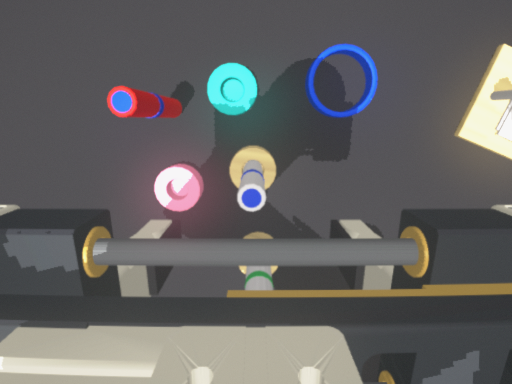

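The blue disc is at (251,197), between the fingers, which are at columns 150 and 365. The red pin is at (122,101). I'll work out where the disc is.

```bash
cat >> h.py <<'E'
def blue(s,c,r=22):
    im=s["color"].astype(int);m=(im[...,2]-im[...,0]>70)&(im[...,2]-im[...,1]>70)
    n,l,st,ce=cv2.connectedComponentsWithStats(m.astype(np.uint8))
    b=[i for i in range(1,n) if np.hypot(*(ce[i]-c))<r and st[i,4]>15]
    return [(ce[i],st[i,4]) for i in b]
E
python3 - <<'E'
from h import *
np.set_printoptions(precision=4,suppress=True)
for n,c in [("wrist",(251,197)),("top",(162,158)),("side",(275,127))]:
    s=ctrl.snapshot(n)
    for e,a in blue(s,c):print(n,e,a,at_z(s,e,.168))
    if n=="side":
        o=ctrl.get_obs()["tool_pos"]; 
E
```

```text
wrist [254.6849 193.5377] 292 [0.6198 0.1907 0.168 ]
side [275.36 126.16] 25 [0.6201 0.1884 0.168 ]
```

>>> carry_out(
  deltas=[
    [[-0.01,-0.015,0.2,0,1],[-0.01,-0.015,0.4,0,1],[-0.01,-0.015,0.6,0,1],[-0.01,-0.015,0.65,0,1],[-0.01,-0.015,0.65,0,1]],
  ],
)

```text
clock: 3.4
tool_pos: [0.6166, 0.1921, 0.1255]
orientation: [179.9, 0.1, -13.4]
force: [0.8, 0.1, 0.7]
opening: 0.0877
gripper_force: 0.0
```

```bash
python3 - <<'E'
from h import *
np.set_printoptions(precision=4,suppress=True)
s=ctrl.snapshot("wrist");save(s,"w2.png");o=ctrl.get_obs();print(o["tool_pos"],o["force"])
p=o["tool_pos"];print(proj(s,[p[0],p[1],.168]))
for e,a in blue(s,(256,240),60):print(e,a,at_z(s,e,.168))
E
```

```text
[0.6178 0.1926 0.1275] [0.0602 1.2512 0.9209]
[255.5846 268.2237]
[256.7209 198.4264] 129 [0.6496 0.1847 0.168 ]
[258.8909 272.3717] 495 [0.6154 0.1917 0.168 ]
```

View pics/w2.png

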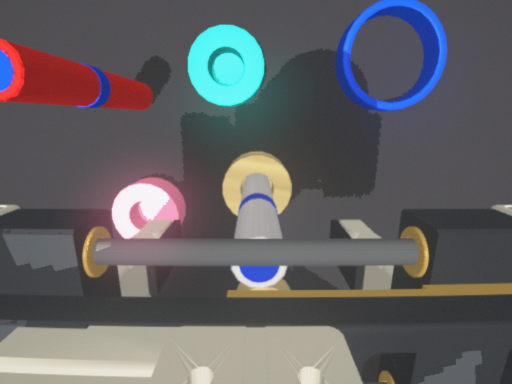

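The blue disc is half hidden by a bar and centred at column 259, against 255.6 for the tool, so I'll nudge about 2 mm along +y and close.

>>> carry_out(
  deltas=[
    [[0.01,0.01,0,0,1],[0.01,0.01,0,0,0.2],[0.01,0.01,0,0,-0.2],[0.01,0.01,0,0,-1],[0.01,0.01,0,0,-1]],
  ],
)

```text
clock: 3.95
tool_pos: [0.6189, 0.1898, 0.127]
orientation: [-180.0, -0.0, -13.4]
force: [-0.4, 0.7, 0.0]
opening: 0.0611
gripper_force: 0.0
```

>>> carry_out(
  deltas=[
    [[0,0,0,0,-1],[0,0,0,0,-1],[0,0,0,0,-1],[0,0,0,0,-1],[0,0,0,0,-1]],
  ],
)

```text
clock: 4.45
tool_pos: [0.6188, 0.1898, 0.1265]
orientation: [-180.0, 0.0, -13.4]
force: [0.3, 0.3, -0.2]
opening: 0.0256
gripper_force: 30.0
```

>>> carry_out(
  deltas=[
    [[0,0,-0.1,0,-1],[0,0,-0.3,0,-1],[0,0,-0.5,0,-1],[0,0,-0.7,0,-1],[0,0,-0.8,0,-1]],
  ],
)

```text
clock: 4.95
tool_pos: [0.6197, 0.19, 0.2906]
orientation: [-179.8, -0.2, -13.4]
force: [1.5, 0.4, -1.0]
opening: 0.0252
gripper_force: 30.0
```

>>> carry_out(
  deltas=[
    [[0.01,0.15,0,0,-1],[0.02,0.35,0,0,-1],[0.04,0.55,0,0,-1],[0.05,0.75,0,0,-1],[0.06,0.95,0,0,-1]],
  ],
)

```text
clock: 5.45
tool_pos: [0.5857, 0.0008, 0.2863]
orientation: [180.0, 0.0, -13.4]
force: [0.5, -0.3, -1.3]
opening: 0.0252
gripper_force: 30.0
```

>>> carry_out(
  deltas=[
    [[0.01,0.25,0,0,-1],[0.03,0.5,0,0,-1],[0.05,0.75,0,0,-1],[0.06,0.95,0,0,-1],[0.06,0.95,0,0,-1]],
  ],
)

```text
clock: 5.95
tool_pos: [0.5525, -0.1894, 0.2862]
orientation: [180.0, 0.1, -13.7]
force: [-0.3, -0.2, -2.0]
opening: 0.0252
gripper_force: 30.0
```

```bash
python3 - <<'E'
from h import *
np.set_printoptions(precision=4,suppress=True)
o=ctrl.get_obs();print(o["tool_pos"],o["orientation"],o["force"],o["opening"])
for n in ["wrist","top","side"]:
    s=ctrl.snapshot(n);save(s,n+"3.png")
    for k,z in [("pin_blue",0.165),("gauge",0),("axis",.122),("low",.078)]:
        for r in ctrl.spot_point(s,k)[:2]:print(n,k,round(r["p"],2),np.round(r["centre"],1),at_z(s,r["centre"],z))
E
python3 -c "
import cv2
i=cv2.imread('pics/wrist3.png');cv2.imwrite('pics/w3b.png',cv2.resize(i,(800,600),interpolation=2))"
```

```text
[ 0.5525 -0.1894  0.2862] [179.9583   0.067  -13.6502] [-0.2623 -0.1775 -2.0105] 0.02522087515899455
wrist pin_blue 0.76 [256.3 185.9] [ 0.5532 -0.19    0.165 ]
wrist gauge 0.72 [253.4 122.7] [ 0.6117 -0.2004  0.    ]
wrist axis 0.88 [249.5 127.1] [ 0.6097 -0.1961  0.122 ]
wrist low 0.85 [249.9 122.7] [ 0.6137 -0.1968  0.078 ]
top pin_blue 0.56 [138.1 125.4] [0.6778 0.235  0.165 ]
side pin_blue 0.94 [311.6 149.3] [0.6983 0.1063 0.165 ]
side pin_blue 0.63 [254.9 261.1] [ 0.5598 -0.1856  0.165 ]
side gauge 0.79 [280.3 304.3] [ 0.6114 -0.1926  0.    ]
side gauge 0.29 [275.5 173.7] [ 0.6244  0.1898 -0.    ]
side axis 0.78 [283.5 279.1] [ 0.6126 -0.2005  0.122 ]
side axis 0.22 [211.9 215.4] [ 0.4721 -0.0431  0.122 ]
side low 0.67 [281.1 290.5] [ 0.6096 -0.201   0.078 ]
```

View pics/w3b.png

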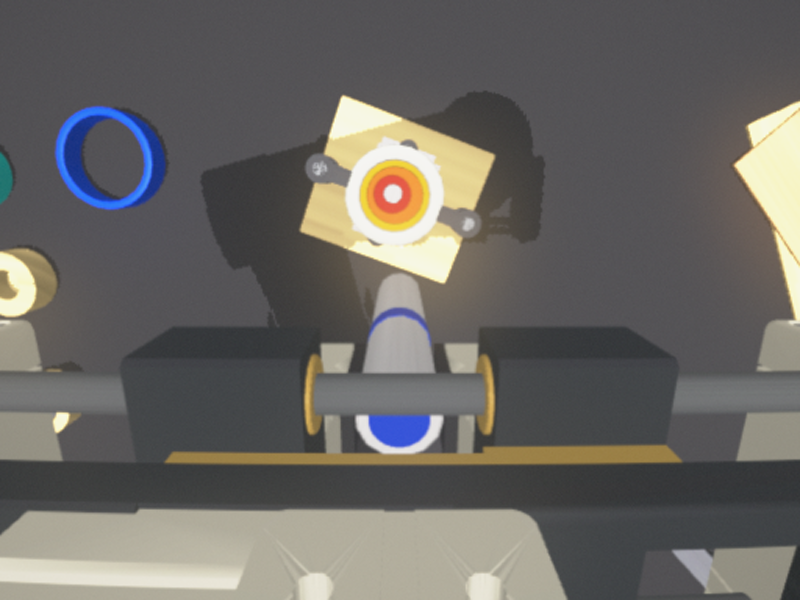

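The rings are nested and almost concentric around (394,193) in the enlarged picture, with the camera nearly overhead. I'll segment the ring colours and compute the hole centres.

```bash
cat > rings.py <<'E'
from h import *
np.set_printoptions(precision=4,suppress=True)
s=ctrl.snapshot("wrist")
c=ctrl.spot_point(s,"axis")[0]["centre"]; c=np.round(c).astype(int)
f=8;h=36
cr=s["color"][c[1]-h:c[1]+h,c[0]-h:c[0]+h]
b=cv2.resize(cr,None,fx=f,fy=f,interpolation=cv2.INTER_CUBIC)
cv2.imwrite("pics/crop.png",cv2.cvtColor(b,cv2.COLOR_RGB2BGR))
hsv=cv2.cvtColor(b,cv2.COLOR_RGB2HSV).astype(int);H=np.where(hsv[...,0]>150,hsv[...,0]-180,hsv[...,0]);S=hsv[...,1]
print("row hue",H[h*f,::8]);print("sat",S[h*f,::8])
cam=-np.array(s["R"]).T@np.array(s["t"]);print("cam",cam,c)
yy,xx=np.mgrid[:b.shape[0],:b.shape[1]]
def fit(m,z,name):
    m=m.astype(np.uint8);cs,_=cv2.findContours(m,cv2.RETR_EXTERNAL,cv2.CHAIN_APPROX_NONE)
    k=[q for q in cs if cv2.pointPolygonTest(q,(h*f,h*f),False)>=0 or cv2.contourArea(q)>1500]
    k=max(k,key=cv2.contourArea);k=cv2.convexHull(k)
    pts=(k[:,0]+.5)/f+c-h-.5
    P=np.array([at_z(s,p,z)[:2] for p in pts])
    A=np.c_[2*P,np.ones(len(P))];sol=np.linalg.lstsq(A,(P**2).sum(1),rcond=None)[0]
    R=np.sqrt(sol[2]+sol[0]**2+sol[1]**2);res=np.hypot(*(P-sol[:2]).T)-R
    print(name,sol[:2],"diam mm",2000*R,"rms mm",1000*res.std())
rr=np.hypot(xx-h*f,yy-h*f)<30*f
col=(S>90)&rr
fit(col&(hsv[...,2]>90),.118,"white hole")
fit(col&(H<21),.096,"yellow hole")
fit(col&(H<9),.074,"orange hole")
E
python3 rings.py
```

```text
row hue [23 23 23 23 23 22 23 23 30 30 30 23 23 23 30 23 23 25 26 25 23 18 16 15
 14 11  5  4  4  4  4  4  3  4  4  4  5  4  5  4  4  4  4  4  4  4  6 12
 15 16 16 16 15 16 16 18 23 26 26 24 23 24 30 24 24 30 23 23 26 24 23 23]
sat [ 94  95  95  95  95  94  70  25   4   3   4   4   4   4   3  13  86 169
 191 189 186 183 185 184 184 182 176 175 174 174 175 171 148 108  61  30
  24  34  52 103 158 173 171 171 173 172 173 178 182 181 179 181 180 180
 180 179 182 183 184 158  71  11   4   5   5   4   4   4   8  43  82  92]
cam [ 0.6191 -0.1996  0.4459] [255 130]
white hole [ 0.6111 -0.1994] diam mm 49.67488976941381 rms mm 0.07183545209536707
yellow hole [ 0.611  -0.1994] diam mm 42.796419843595736 rms mm 0.07116256517935028
orange hole [ 0.612  -0.1972] diam mm 29.52880358853765 rms mm 0.07192299913050791
```

View pics/crop.png

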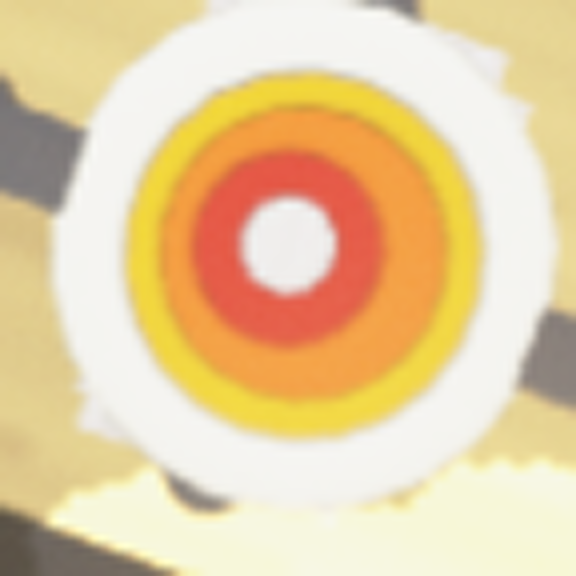

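>>> carry_out(
  deltas=[
    [[0.15,-0.017,0,0,-1],[0.29,-0.034,0,0,-1],[0.295,-0.034,0,0,-1],[0.295,-0.034,0,0,-1],[0.295,-0.034,0,0,-1]],
  ],
)

```text
clock: 7.3
tool_pos: [0.6125, -0.1925, 0.2864]
orientation: [180.0, 0.0, -13.4]
force: [-0.7, 0.1, -1.1]
opening: 0.0252
gripper_force: 30.0
```

```bash
python3 - <<'E'
from h import *
np.set_printoptions(precision=4,suppress=True)
P=[];F=[]
for i in range(5):
    s=ctrl.snapshot("wrist");o=ctrl.get_obs();P.append(o["tool_pos"]);F.append(o["force"])
print(np.mean(P,0),np.std(P,0),o["orientation"],np.mean(F,0),np.std(F,0))
cr=s["color"][130:190,215:300];cv2.imwrite("pics/w4.png",cv2.cvtColor(cv2.resize(cr,None,fx=8,fy=8,interpolation=2),cv2.COLOR_RGB2BGR))
# predicted rim of pin bottom
for z,r in [(.1675,.0105),(.170,.013)]:
    for a in (0,np.pi/2,-np.pi/2): print(z,proj(s,[.612+r*np.cos(a-.236),-.1972+r*np.sin(a-.236),z]))
for r in ctrl.spot_point(s,"pin_blue")[:2]:print(r["p"],at_z(s,r["centre"],.1675))
E
```

```text
[ 0.6126 -0.1925  0.287 ] [0.0001 0.     0.0001] [-179.99     -0.0414  -13.3933] [-0.0738 -0.3229 -1.6355] [0.2486 0.5102 0.548 ]
0.1675 [260.8575 176.4726]
0.1675 [250.2378 186.7738]
0.1675 [271.2915 186.8522]
0.17 [260.9293 174.4603]
0.17 [247.6682 187.3455]
0.17 [273.9561 187.4432]
0.69 [ 0.6131 -0.1929  0.1675]
```

View pics/w4.png

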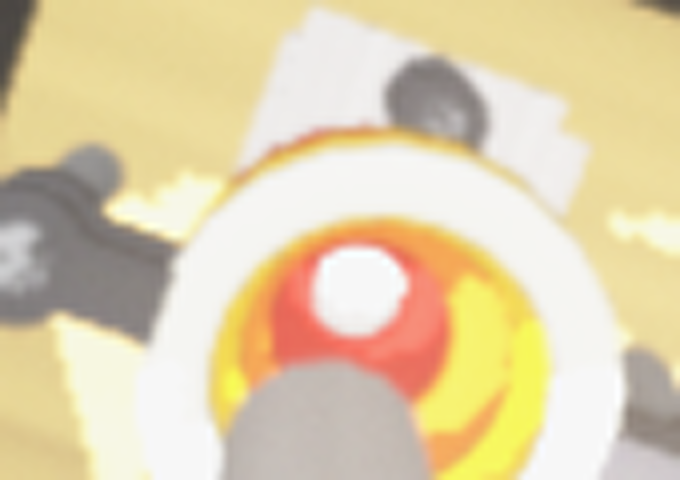

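The pin's lower end is at about (257,175), against (261,175) when centred over the orange hole. It needs 4 mm more along tool +y, then descent.

>>> carry_out(
  deltas=[
    [[0,0.02,0,0,-1],[0,0.02,0.04,0,-1],[0,0.02,0.1,0,-1],[0,0.02,0.17,0,-1],[0,0.02,0.2,0,-1]],
  ],
)

```text
clock: 8.1
tool_pos: [0.6111, -0.1961, 0.2437]
orientation: [180.0, 0.2, -13.4]
force: [0.8, -0.2, -2.2]
opening: 0.0255
gripper_force: 30.0
```

>>> carry_out(
  deltas=[
    [[0,0,0.04,0,-1],[0,0,0.08,0,-1],[0,0,0.12,0,-1],[0,0,0.16,0,-1],[0,0,0.2,0,-1]],
  ],
)

```text
clock: 8.6
tool_pos: [0.6122, -0.1964, 0.206]
orientation: [-180.0, -0.0, -13.4]
force: [-0.2, 0.2, -1.1]
opening: 0.0252
gripper_force: 30.0
```

```bash
python3 - <<'E'
from h import *
np.set_printoptions(precision=4,suppress=True)
P=[];F=[];M=[]
for i in range(5):
    s=ctrl.snapshot("wrist");o=ctrl.get_obs();P.append(o["tool_pos"]);F.append(o["force"]);M.append(o["moment"])
print(np.mean(P,0),np.std(P,0),o["orientation"],np.mean(F,0),np.std(F,0),np.mean(M,0),np.std(M,0))
E
```

```text
[ 0.6119 -0.1963  0.2058] [0.0004 0.0001 0.0009] [179.9924  -0.0273 -13.3912] [-0.0347 -0.0875 -1.9598] [0.7126 0.46   1.0589] [0.0144 0.045  0.0113] [0.017  0.0588 0.0088]
```

>>> carry_out(
  deltas=[
    [[0,0,0.01,0,-1],[0,0,0.02,0,-1],[0,0,0.03,0,-1],[0,0,0.04,0,-1],[0,0,0.04,0,-1]],
  ],
)

```text
clock: 9.35
tool_pos: [0.612, -0.1963, 0.1981]
orientation: [-180.0, 0.0, -13.4]
force: [-0.1, -0.2, -1.6]
opening: 0.0252
gripper_force: 30.0
```

>>> carry_out(
  deltas=[
    [[0,0,0.005,0,-1],[0,0,0.01,0,-1],[0,0,0.015,0,-1],[0,0,0.015,0,-1],[0,0,0.015,0,-1]],
  ],
)

```text
clock: 9.85
tool_pos: [0.6122, -0.1964, 0.1956]
orientation: [180.0, 0.0, -13.4]
force: [-0.3, 0.4, -1.4]
opening: 0.0255
gripper_force: 30.0
```

```bash
cat > st.py <<'E'
from h import *
np.set_printoptions(precision=4,suppress=True)
P=[];F=[];M=[]
for i in range(4):
    s=ctrl.snapshot("wrist");o=ctrl.get_obs();P.append(o["tool_pos"]);F.append(o["force"]);M.append(o["moment"])
print(np.mean(P,0),o["orientation"],"F",np.mean(F,0),np.std(F,0),"M",np.mean(M,0),"bottom",np.mean(P,0)[2]-.1185,o["clock"])
E
python3 st.py
```

```text
[ 0.6122 -0.1964  0.1956] [-179.998    -0.0067  -13.397 ] F [ 0.0596  0.0464 -1.6535] [0.3986 0.3954 0.5563] M [ 0.0014 -0.0127 -0.0133] bottom 0.07712294331893674 10.05
```

>>> carry_out(
  deltas=[
    [[0,0,0.004,0,-1],[0,0,0.008,0,-1],[0,0,0.012,0,-1],[0,0,0.012,0,-1]],
  ],
)

```text
clock: 10.45
tool_pos: [0.6121, -0.1964, 0.193]
orientation: [180.0, 0.0, -13.4]
force: [0.6, 0.3, -1.5]
opening: 0.0257
gripper_force: 30.0
```

```bash
python3 st.py
```

```text
[ 0.6121 -0.1964  0.1931] [179.9962   0.0081 -13.3961] F [-0.0186  0.0976 -1.4414] [0.6545 0.5147 0.3346] M [-0.0435  0.0975  0.0155] bottom 0.07459765580162575 10.65
```

No contact so far, so I'll continue gently.

>>> carry_out(
  deltas=[
    [[0,0,0.004,0,-1],[0,0,0.008,0,-1],[0,0,0.012,0,-1],[0,0,0.015,0,-1],[0,0,0.015,0,-1]],
  ],
)

```text
clock: 11.15
tool_pos: [0.6121, -0.1964, 0.19]
orientation: [180.0, 0.0, -13.4]
force: [-0.5, 0.0, -1.5]
opening: 0.0252
gripper_force: 30.0
```

```bash
python3 st.py
```

```text
[ 0.6121 -0.1964  0.1901] [179.9992   0.0072 -13.395 ] F [-0.483  -0.3247 -1.4284] [0.4604 0.2178 0.3771] M [-0.1692  0.1712  0.0243] bottom 0.07158035144305208 11.35
```

Light rim contact from the +x,+y side, so I'll ease over by under 1 mm and go on down.

>>> carry_out(
  deltas=[
    [[-0.003,0.004,0,0,-1],[-0.003,0.004,0.004,0,-1],[-0.003,0.004,0.008,0,-1],[-0.003,0.004,0.012,0,-1],[-0.003,0.004,0.015,0,-1]],
  ],
)

```text
clock: 11.85
tool_pos: [0.6114, -0.197, 0.1871]
orientation: [-180.0, 0.0, -13.4]
force: [0.2, 0.2, -2.1]
opening: 0.0252
gripper_force: 30.0
```

```bash
python3 st.py
```

```text
[ 0.6114 -0.197   0.1871] [179.9997  -0.     -13.3927] F [ 0.0521 -0.6277 -2.1574] [0.5625 0.6656 0.5344] M [-0.0019  0.0182 -0.0083] bottom 0.06855122641404238 12.05
```

Moments are back to zero. The next stop is red, between 54 and 30 mm.

>>> carry_out(
  deltas=[
    [[0,0,0.008,0,-1],[0,0,0.016,0,-1],[0,0,0.025,0,-1],[0,0,0.035,0,-1],[0,0,0.045,0,-1]],
  ],
)

```text
clock: 12.55
tool_pos: [0.6114, -0.197, 0.1779]
orientation: [180.0, 0.0, -13.4]
force: [0.2, 0.5, -1.4]
opening: 0.025
gripper_force: 30.0
```

```bash
python3 st.py
```

```text
[ 0.6113 -0.197   0.1778] [179.9956   0.0069 -13.3911] F [ 0.0186 -0.1338 -1.7767] [0.5316 0.5567 0.6224] M [-0.021  -0.0016  0.0199] bottom 0.059312811523621556 12.75
```

```bash
python3 - <<'E'
from h import *
s=ctrl.snapshot("wrist");o=ctrl.get_obs()["tool_pos"]
R=np.array(s["R"]);cam=-R.T@np.array(s["t"])+np.array([.6126,-.1925,.287])-o
s["t"]=-R@cam
print(cam)
for X in ([.612,-.1972,.078],[.6111,-.1994,.122]):print(proj(s,X))
i=cv2.imread("pics/w4.png");g=i.min(2)[200:350,270:450]
m=(g>190).astype(np.uint8);n,l,st,ce=cv2.connectedComponentsWithStats(m)
k=[j for j in range(1,n) if st[j,0]>0 and st[j,1]>0 and st[j,4]>1000]
for j in k:
    c=(ce[j]+[270,200]+.5)/8-.5+[215,130];print(st[j],c)
for z in (.03,.036,.042,.048,.054):print(z,proj(s,[.612,-.1972,z-.002]))
E
```

```text
[ 0.67746776 -0.206874    0.44618598]
[259.39803575 170.80206568]
[262.00023004 177.87900335]
[  44   47   93   88 6433] [259.28154632 165.74845523]
0.03 [258.89713936 164.78040379]
0.036 [258.95108366 165.42879785]
0.042 [259.00655804 166.09561122]
0.048 [259.06362848 166.78163924]
0.054 [259.12236477 167.48772369]
```

>>> carry_out(
  deltas=[
    [[0,0,0.004,0,-1],[0,0,0.008,0,-1],[0,0,0.012,0,-1],[0,0,0.016,0,-1],[0,0,0.016,0,-1]],
  ],
)

```text
clock: 13.3
tool_pos: [0.6113, -0.197, 0.1748]
orientation: [180.0, 0.0, -13.4]
force: [-0.5, -0.6, -1.2]
opening: 0.0256
gripper_force: 30.0
```

>>> carry_out(
  deltas=[
    [[0,0,0.004,0,-1],[0,0,0.008,0,-1],[0,0,0.012,0,-1],[0,0,0.012,0,-1]],
  ],
)

```text
clock: 13.7
tool_pos: [0.6113, -0.197, 0.1724]
orientation: [180.0, 0.0, -13.4]
force: [-0.2, -0.4, -1.7]
opening: 0.025
gripper_force: 30.0
```

>>> carry_out(
  deltas=[
    [[0,0,0.004,0,-1],[0,0,0.008,0,-1],[0,0,0.012,0,-1],[0,0,0.012,0,-1]],
  ],
)

```text
clock: 14.1
tool_pos: [0.6113, -0.197, 0.17]
orientation: [180.0, 0.0, -13.4]
force: [0.4, -0.2, -1.7]
opening: 0.0253
gripper_force: 30.0
```

>>> carry_out(
  deltas=[
    [[0,0,0.004,0,-1],[0,0,0.008,0,-1],[0,0,0.012,0,-1],[0,0,0.012,0,-1]],
  ],
)

```text
clock: 14.5
tool_pos: [0.6113, -0.197, 0.1676]
orientation: [180.0, 0.0, -13.4]
force: [-0.2, 0.4, -2.1]
opening: 0.0252
gripper_force: 30.0
```

>>> carry_out(
  deltas=[
    [[0,0,0.004,0,-1],[0,0,0.008,0,-1],[0,0,0.012,0,-1],[0,0,0.012,0,-1]],
  ],
)

```text
clock: 14.9
tool_pos: [0.6113, -0.197, 0.1652]
orientation: [-180.0, 0.0, -13.4]
force: [-0.3, 0.2, -1.7]
opening: 0.0253
gripper_force: 30.0
```

>>> carry_out(
  deltas=[
    [[0,0,0.004,0,-1],[0,0,0.008,0,-1],[0,0,0.012,0,-1],[0,0,0.012,0,-1]],
  ],
)

```text
clock: 15.3
tool_pos: [0.6113, -0.197, 0.1628]
orientation: [180.0, 0.0, -13.4]
force: [-0.8, 0.5, -2.2]
opening: 0.0253
gripper_force: 30.0
```

>>> carry_out(
  deltas=[
    [[0,0,0.004,0,-1],[0,0,0.008,0,-1],[0,0,0.012,0,-1],[0,0,0.012,0,-1]],
  ],
)

```text
clock: 15.7
tool_pos: [0.6113, -0.197, 0.1604]
orientation: [180.0, 0.0, -13.4]
force: [0.5, 0.1, -1.5]
opening: 0.0254
gripper_force: 30.0
```

>>> carry_out(
  deltas=[
    [[0,0,0.004,0,-1],[0,0,0.008,0,-1],[0,0,0.012,0,-1],[0,0,0.012,0,-1]],
  ],
)

```text
clock: 16.1
tool_pos: [0.6121, -0.1973, 0.16]
orientation: [180.0, -0.1, -13.4]
force: [-0.9, 2.0, 9.0]
opening: 0.0252
gripper_force: 30.0
```

Contact at about 11 N with the bottom near 42 mm, which is red. I'll back off to relieve the force.

>>> carry_out(
  deltas=[
    [[0,0,-0.004,0,-1],[0,0,-0.008,0,-1],[0,0,-0.008,0,-1]],
  ],
)

```text
clock: 16.4
tool_pos: [0.6116, -0.1971, 0.1601]
orientation: [180.0, -0.0, -13.4]
force: [0.0, 0.2, 4.1]
opening: 0.0251
gripper_force: 30.0
```

```bash
python3 st.py
```

```text
[ 0.6117 -0.1971  0.1601] [179.993   -0.0392 -13.386 ] F [-0.9069  0.6899  4.5739] [0.4927 0.2171 0.3462] M [ 0.1847  0.3236 -0.019 ] bottom 0.04159981198376672 16.6
```

>>> carry_out(
  deltas=[
    [[0,0,-0.004,0,-1],[0,0,-0.007,0,-1],[0,0,-0.007,0,-1]],
  ],
)

```text
clock: 16.9
tool_pos: [0.6111, -0.1969, 0.1605]
orientation: [-180.0, 0.1, -13.4]
force: [0.0, 0.2, -1.4]
opening: 0.0251
gripper_force: 30.0
```

```bash
python3 st.py
```

```text
[ 0.6112 -0.197   0.1607] [179.9988   0.0293 -13.3985] F [ 0.4121 -0.1873 -1.5746] [0.0767 0.5926 0.4352] M [0.0049 0.0262 0.0087] bottom 0.04218283064902173 17.1
```

>>> carry_out(
  deltas=[
    [[0,0,0.002,0,-1],[0,0,0.004,0,-1],[0,0,0.004,0,-1]],
  ],
)

```text
clock: 17.4
tool_pos: [0.6114, -0.197, 0.1603]
orientation: [180.0, 0.0, -13.4]
force: [-0.2, 0.4, -2.0]
opening: 0.025
gripper_force: 30.0
```

```bash
python3 st.py
```

```text
[ 0.6114 -0.197   0.1604] [-179.9989   -0.0025  -13.3971] F [ 0.4309 -0.0092 -2.0582] [0.3065 0.1531 0.4952] M [-0.0384  0.0192  0.0067] bottom 0.04185450798843915 17.6
```

>>> carry_out(
  deltas=[
    [[0,0,0.002,0,-1],[0,0,0.002,0,-1],[0,0,0.002,0,-1]],
  ],
)

```text
clock: 17.9
tool_pos: [0.6115, -0.1971, 0.1602]
orientation: [180.0, -0.0, -13.4]
force: [-0.4, 0.8, 0.9]
opening: 0.0253
gripper_force: 30.0
```

```bash
python3 st.py
```

```text
[ 0.6115 -0.1971  0.1602] [-179.9999   -0.0204  -13.3913] F [-0.384   0.2173  0.3372] [0.4346 0.1007 0.4185] M [0.0606 0.0936 0.0036] bottom 0.04167660116445013 18.1
```

Resting with about 2 N, so I'll release.

>>> carry_out(
  deltas=[
    [[0,0,0,0,-0.3],[0,0,0,0,-0.2],[0,0,0,0,0],[0,0,0,0,0.4],[0,0,0,0,0.6]],
  ],
)

```text
clock: 18.6
tool_pos: [0.6114, -0.197, 0.1599]
orientation: [180.0, 0.0, -13.4]
force: [-0.5, 0.3, -0.2]
opening: 0.0534
gripper_force: 0.0
```

>>> carry_out(
  deltas=[
    [[0,0,0,0,0.6],[0,0,0,0,0.6],[0,0,0,0,0.6]],
  ],
)

```text
clock: 18.9
tool_pos: [0.6114, -0.197, 0.16]
orientation: [-180.0, -0.0, -13.4]
force: [-0.6, -0.0, 0.9]
opening: 0.0696
gripper_force: 0.0
```

```bash
python3 - <<'E'
from h import *
s=ctrl.snapshot("wrist");save(s,"w5.png");o=ctrl.get_obs();print(o["opening"],o["force"],o["tool_pos"])
E
```

```text
0.06994129263339997 [ 0.19706695 -0.01583726  0.35619325] [ 0.61142289 -0.1969996   0.15999262]
```

View pics/w5.png

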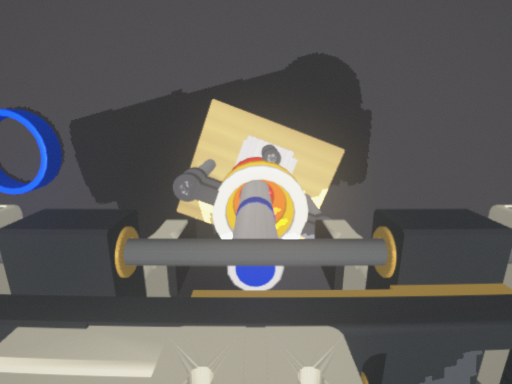

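The pin stands upright in the tower with its disc at (256,272), and the fingers are clear at columns 165 and 345. I'll retreat straight up.

>>> carry_out(
  deltas=[
    [[0,0,-0.05,0,0.6],[0,0,-0.15,0,0.6],[0,0,-0.3,0,0.6],[0,0,-0.5,0,0.6],[0,0,-0.6,0,0.6]],
  ],
)

```text
clock: 19.45
tool_pos: [0.6125, -0.1975, 0.2848]
orientation: [180.0, -0.3, -13.4]
force: [0.3, -0.0, 0.3]
opening: 0.0699
gripper_force: 0.0
```

>>> carry_out(
  deltas=[
    [[0,0,0,0,0.6],[0,0,0,0,0.6]],
  ],
)

```text
clock: 19.65
tool_pos: [0.6114, -0.197, 0.2808]
orientation: [-180.0, -0.1, -13.4]
force: [0.4, 0.4, 0.0]
opening: 0.0701
gripper_force: 0.0
```

```bash
python3 - <<'E'
from h import *
s=ctrl.snapshot("side");save(s,"s6.png");o=ctrl.get_obs();print(o["tool_pos"],o["force"])
w=ctrl.snapshot("wrist")
for e,a in blue(w,(256,220),80):print(e,a,at_z(w,e,.2017))
i=cv2.imread("pics/s6.png")[80:370,180:400];cv2.imwrite("pics/s6b.png",cv2.resize(i,None,fx=2,fy=2,interpolation=2))
E
```

```text
[ 0.61102619 -0.19687054  0.27970957] [ 0.25348035  0.71663212 -0.45768618]
[255.14900662 196.95695364] 302 [ 0.61243688 -0.19629898  0.2017    ]
```

View pics/s6b.png

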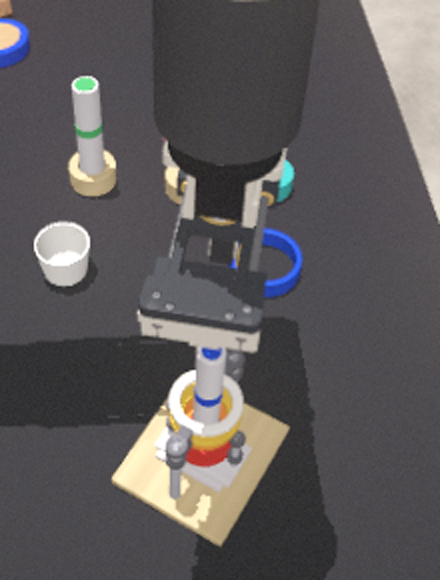

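The pin stands upright in the rings (disc at (212,350), band at (208,398) in the crop) with the gripper clear above it. The green pin is still standing at (88,120) and the cup is in place.

```bash
python3 -c "
from plant import ctrl
print(ctrl.close_job())"
```

```text
the job is handed in; nothing more can be done
None
```

The blue pin now stands free and upright on the red ring, its bottom about 42 mm above the bench; the green pin and cup look undisturbed, I touched nothing near the tape roll, and the job is handed in (no verdict came back).

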